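# Feed the full tube rack through the analyser's intake flap

### The job

Load the full sample rack (the one carrying five tubes) into the analyser's intake: first swing the cam lever beside the lane fully over so that its nose is out of the lane, then stand the rack in the lane between its rails and push it in through the sprung double flap until both leaves have swung fully shut behind it. Keep the rack upright, leave the lever over, and leave the other things on the bench where they are.

Things in the scene. Friction and masses are not known exactly. Their poses are not given: they have to be found in the camera images.
- rack_full: beige sample rack carrying five capped tubes in a row; body 110 (its x) x 26 (its y) x 52 mm high, solid sides that can be gripped across the 26 mm; the caps stand on the centre line up to 68 mm; 0.14 to 0.28 kg. Stands on the bench; origin at the centre of its underside. Either end may go first.
- loader: the fixed white intake module with a clear window on top. Origin on the bench (z = 0) under the middle of the gate; racks are pushed in along its +y; z up. A steel deck, 6 mm high, x from -145 to +60 mm, carries the lane from y = -200 mm (open end) through the gate to +200 mm; free inside to +218 mm.
- lane_mid (a point): point on the lane's floor (6 mm above the bench) at loader x = 0, y = -100 mm, before the gate. The lane is 36 mm wide between two rails, each 5 mm thick with its top 18 mm above the bench.
- gate (a point): middle of the top edge of the gate's opening, at loader y = 0, 80 mm above the bench. The opening is 56 mm wide under a clear ledge. The wall round it (to x = +-114 mm) is 88 mm high and 36 mm deep; behind that ledge, at y = +36 mm, a face rises to 180 mm. A vertical gripper cannot follow the rack in: lean the tool back about 45 degrees so the tips lead.
- flap_near (a joint): leaf of the gate's sprung double flap at loader -x (nearer the robot): grey, 26.5 mm wide, 3 mm thick, from 22 to 77 mm above the bench, on an upright hinge at loader x = -28, y = +3 mm. 0 = shut, across the opening; grows as it swings inwards (+y), at most 1.5 rad; it cannot swing outwards. A light spring shuts it (0.016 N m shut, 0.046 wide open).
- flap_far (a joint): the other leaf, the mirror image, hinged at loader x = +28 mm. The leaves open round the rack; their edges reach in to loader y = +28 mm while they lean on its sides, so the rack's tail must be pushed beyond that before they can shut behind it.
- lever (a joint): L-shaped steel cam lever on a vertical pivot. 0 = locked: nose (70 mm from pivot, 12 wide, 22 to 32 mm above bench) points to loader +x across the lane, handle to -y. Grows clockwise seen from above to 1.57 rad = fully over: nose to -y, beside the lane, handle to -x. The nose swings out on the outer side (-y), so a rack cannot push it open. It stays where left (0.06 N m friction).
- lever_knob (a point): top of the black upright round knob at the end of the lever's handle: 16 mm diameter, from 22 to 66 mm above the bench, 60 mm from the pivot; the handle bar beside it reaches up to 32 mm.
- pivot (a point): the lever's pivot axis, 27 mm above the bench, at loader x = -60, y = -75 mm.
- rack_part: rack like rack_full (110 x 26 x 52 mm body, 110 mm along its x) but with only three tubes (caps up to 68 mm). Bystander.
- rack_empty: same rack body, no tubes (52 mm high). Bystander.
- wash_bottle: white bottle, 64 mm diameter, 155 mm tall. Bystander; origin under its centre.
- jar: amber jar, 52 mm diameter, 60 mm tall. Bystander; origin under its centre.
- tip_box: pipette tip box, 85 (x) x 120 (y) x 65 mm high. Bystander; origin under its centre.
- sample_cup: white open cup, 56 mm diameter, 60 mm tall. Bystander; origin under its centre.
- timer: flat timer, 55 x 70 x 22 mm high. Bystander; origin under its centre.

How it is judged:
By the outcome, as a careful person would: the job done as asked, in the order asked, and still so for the second after the job is handed in, with the robot touching nothing.
It also fails if it takes over 64 s, if anything falls off the work surface, if the arm or the gripper's body presses on something with over 40 N, if the wrist force passes 120 N, or if a joint passes its speed limit or range.

### The arm

A 6-joint arm with a two-finger parallel gripper is mounted at the origin on the work surface. World frame = base frame: x ahead of the robot, y to its left, z up, the work surface at z = 0. Lengths are in mm, angles in rad, forces in N, time in s.
With the tool pointing down it reaches from about 350 to 875 mm from the base axis. Payload 4.2 kg.
Tool frame: the origin (TCP) lies between the finger pads; the fingertips stand 17 mm ahead of it and the grasp point (between the pads) lies 2 mm behind it; z points along the fingers, y is the line along which they close (so a half turn about z gives the same grasp; the last joint's range is limited). The gripper opens to 85 mm and grips with 20 to 120 N. Pads are 22 mm wide; open, the fingers measure 114 mm over their backs; the gripper's body (76 mm by 85 mm) begins 54 mm behind the grasp point. The pads swing forward as they close: fully open they stand 13 mm farther back than shut.
Start: joints at [1.53, 0.385, 0.008, 0, -1.194, -0.259], TCP at [184.548, 597.111, 248.312] pointing down, gripper open.
Joint ranges: [-3.14, 3.14], [-1.21, 2.06], [-1.07, 1.41], [-3.16, 2.05], [-2.99, -0.16], [-3.1, 3.1]. Speed limits (rad/s): [2.79, 2.79, 3.14, 3.14, 3.14, 3.14].

### API

Orientations are given as a unit quaternion [x, y, z, w].
In Python, from bench import arm gives the robot as it stands.
- The arm moves only by the tool jog_arm, called after "Request:" in YAML: its name, and indented under it one key for each argument. Schema: {"type":"object","properties":{"offsets":{"type":"array","items":{"type":"array","prefixItems":[{"type":"array","items":{"type":"number"},"minItems":3,"maxItems":3},{"type":"array","items":{"type":"number"},"minItems":3,"maxItems":3}],"minItems":2,"maxItems":2},"minItems":1,"maxItems":10},"aperture":{"type":"number"},"only":{"type":"string"},"quiet":{"type":"boolean"},"lines":{"type":"string"}},"required":["offsets"],"additionalProperties":false}. offsets is a list of rows, 1 to 10 of them, each written [[dx, dy, dz], [rx, ry, rz]]: dx, dy, dz in mm, then a rotation vector rx, ry, rz in rad; each row is the pose to reach, as a shift and turn from the pose commanded when the call began, along the tool's axes at that moment; what a row does not reach only later rows make up. A row lasts 1/10 s, in which the tool goes at most 50 mm and 0.15 rad, less where a joint would pass 70% of its speed; a pose out of reach is approached as far as the arm can. aperture is the finger opening in mm, set as the call begins (left out keeps the last). The fingers move at their own pace and stop on an object; the grip force is fixed at half the most. Time passes only in rows, so rows that do not move let the fingers close. The tool returns the time, the measured TCP pose, the force, the opening and the grip force at its end. only (a regular expression) keeps the lines of the reply that match it, lines (a string "A,B") keeps lines A to B, and quiet returns only ok. Input that does not fit is refused with a message, and nothing moves.
- arm.read_state(): the state, without advancing time (a new reading comes with each control period).
- arm.get_image(name): name is "scene" or "top" or "wrist"; returns the picture (384x512x3 uint8, blue, green, red); there is no depth.
- arm.get_calibration(name): a dict with "K" (3x3 intrinsics, pixels), "rvec" (rotation vector, rad) and "tvec" (3), from world to camera coordinates, as OpenCV has them. Camera axes: x right, y down, z forward; pixel columns grow to the right and rows downward; lengths in mm; the calibration is good to about 2 mm. A picture is of the moment at which its call begins: read the wrist's pose just before it. get_calibration takes no time and is no camera call; for the wrist camera it gives the pose at the moment of the call.
- arm.job_done(): hands the job in; it is judged then, once.
The state is a dict: "clock": time; "joints": joint angles; "joint_vel": joint speeds; "joint_efforts": joint torques, N m; "position": TCP position; "ee_rot": TCP orientation; "contact_force": force on the tool from outside, world axes, zero at the start; "wrist_torque": the same for the moment, N m; "gripper_width": finger opening in mm; "grasp_force": force on a finger pad.
Only numpy, scipy, OpenCV 4.12 (cv2) and the standard library are available. Lean on these libraries where they do the work, as an engineer would, in place of code of your own. Each camera call takes 0.05 s, during which the arm holds its last target. There are 200 camera calls.

## Working session

There is one attempt and no reset: what is moved stays moved. The work goes in short steps, Python scripts to look and compute and a tool call to move; the robot and the scene stay as the last step left them, time stands still between calls to the robot, and variables do not carry over. Pictures are saved under pics/ and viewed, at most 10 in all, crops included, and the job is handed in when it is done.

```bash
ls; mkdir -p pics; python3 - <<'E'
from bench import arm
import cv2
for n in("top","scene"):
    cv2.imwrite(f"pics/{n}0.png",cv2.resize(arm.get_image(n),(800,600),interpolation=cv2.INTER_CUBIC))
    c=arm.get_calibration(n);print(n,c)
print(arm.read_state())
E
```

```text
bench.py
pics
top {'K': array([[498.56065294,   0.        , 254.51577372],
       [  0.        , 498.56065294, 189.98500091],
       [  0.        ,   0.        ,   1.        ]]), 'rvec': array([ 2.12994443, -2.1489285 ,  0.13337977]), 'tvec': array([-94.37988445, 569.11124725, 980.70977698])}
scene {'K': array([[351.4733457 ,   0.        , 259.4117912 ],
       [  0.        , 351.4733457 , 185.09601143],
       [  0.        ,   0.        ,   1.        ]]), 'rvec': array([ 1.6503736 ,  1.86828631, -0.81400215]), 'tvec': array([ 167.85861667, -315.83376525, 1112.96047982])}
{'clock': 0.1, 'joints': array([ 1.52958267e+00,  3.85481326e-01,  6.77636640e-03, -4.32846359e-04,
       -1.19400425e+00, -2.58589808e-01]), 'joint_vel': array([ 0.00018686, -0.00225247,  0.00380496,  0.00076972,  0.00092847,
        0.00089591]), 'joint_efforts': array([-1.80571119e-04, -3.93318093e+01,  1.88931102e+01,  4.19786274e+00,
       -2.54863749e-03,  2.01640539e-06]), 'position': array([184.42735145, 596.66373835, 247.33568561]), 'ee_rot': array([ 9.88773362e-01, -1.49419824e-01, -9.62283779e-05,  9.72620321e-04]), 'contact_force': array([-0.59045205,  0.44077423,  0.03043878]), 'wrist_torque': array([-0.02993695,  0.0033658 ,  0.03904565]), 'grasp_force': 0.0, 'gripper_width': 85.73727006801323}
```

View pics/top0.png

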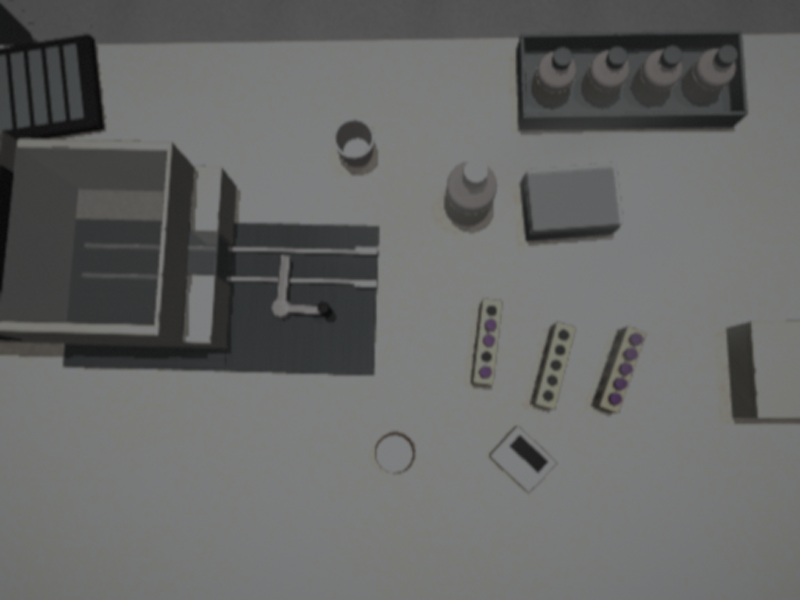

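View pics/scene0.png

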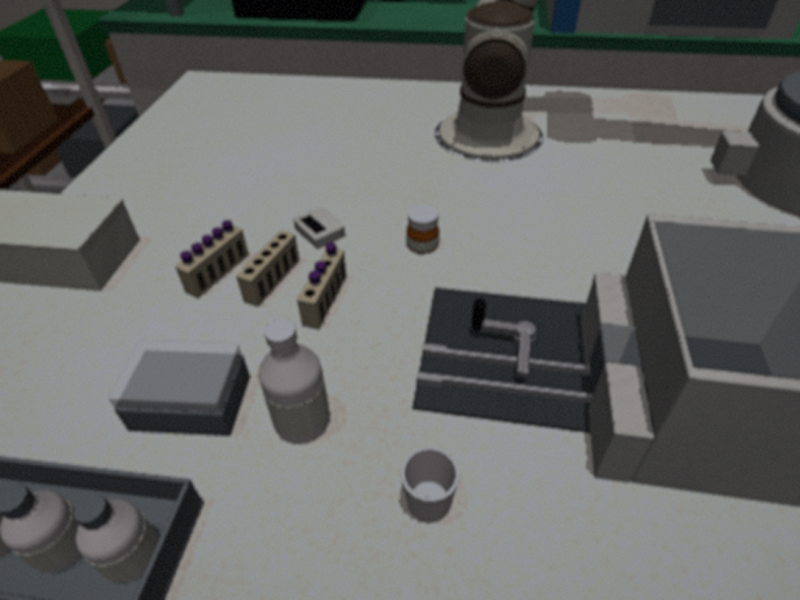

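The top view shows the full rack as five purple caps from (636,338) to (615,398). The lane rails end near (378,250) and (376,284), the pivot is at (281,308) with the knob at (325,311), and the deck edge is at x≈376. The scene view confirms the lever is locked across the lane.

```bash
cat > h.py <<'E'
import numpy as np, cv2
from bench import arm
from scipy.spatial.transform import Rotation as R
def ray(n,uv,z,c=None):
    c=c or arm.get_calibration(n)
    Rm=cv2.Rodrigues(np.array(c["rvec"]))[0];t=np.array(c["tvec"]).ravel()
    K=c["K"];o=-Rm.T@t
    d=(np.linalg.inv(K)@np.array([[u,v,1] for u,v in uv]).T).T@Rm
    return o+d*((z-o[2])/d[:,2])[:,None]
def rel(p,q=None):
    "shift in tool axes from now to TCP p (and rotvec to orientation q)"
    s=arm.read_state();T=R.from_quat(s["ee_rot"])
    d=T.inv().apply(np.array(p)-s["position"])
    r=(T.inv()*q).as_rotvec() if q is not None else 0
    return d.round(1),np.round(r,3)
E
python3 - <<'E'
from h import *
im=arm.get_image("top").astype(int)
b,g,r=im[...,0],im[...,1],im[...,2]
m=((b-g>12)&(r-g>3)).astype(np.uint8)
n,_,st,ce=cv2.connectedComponentsWithStats(m)
C=[c for c,s in zip(ce[1:],st[1:]) if s[4]>15]
print(np.round(C,1).tolist());P=ray("top",C,68);print(P.round(1))
hsv=cv2.cvtColor(im.astype(np.uint8),cv2.COLOR_BGR2HSV)
# rack bodies (beige)
m=((r-b>14)).astype(np.uint8)
n,_,st,ce=cv2.connectedComponentsWithStats(m)
for c,s in zip(ce[1:],st[1:]):
    if s[4]>150: print("beige",s,c.round(1),ray("top",[c],52).round(1))
f=lambda u:(u[0]*.64,u[1]*.64)
print("deck corners",ray("top",[f((379,226)),f((374,374))],6).round(1))
print("rail ends",ray("top",[f((377,250)),f((376,284))],18).round(1))
print("pivot",ray("top",[f((281,308))],32).round(1),"knob",ray("top",[f((325,311))],66).round(1))
K=np.array(cv2.resize(im[110:250,100:260].astype(np.uint8),(800,700),interpolation=cv2.INTER_CUBIC))[:600]
cv2.imwrite("pics/lane.png",cv2.convertScaleAbs(K,alpha=1.8))
E
```

```text
[[313.5, 207.5], [312.5, 217.5], [407.0, 216.5], [403.8, 226.2], [400.3, 235.6], [310.2, 237.7], [396.9, 245.2], [393.6, 254.8]]
[[ 528.1 -216.1   68. ]
 [ 508.3 -213.7   68. ]
 [ 508.6 -398.9   68. ]
 [ 489.6 -391.7   68. ]
 [ 471.3 -384.    68. ]
 [ 468.8 -208.3   68. ]
 [ 452.7 -376.5   68. ]
 [ 434.2 -369.2   68. ]]
deck corners [[671.5 -74.    6. ]
 [469.3 -66.4   6. ]]
rail ends [[635.5 -71.6  18. ]
 [589.1 -70.1  18. ]]
pivot [[556.   54.9  32. ]] knob [[547.2  -7.1  66. ]]
```

View pics/lane.png

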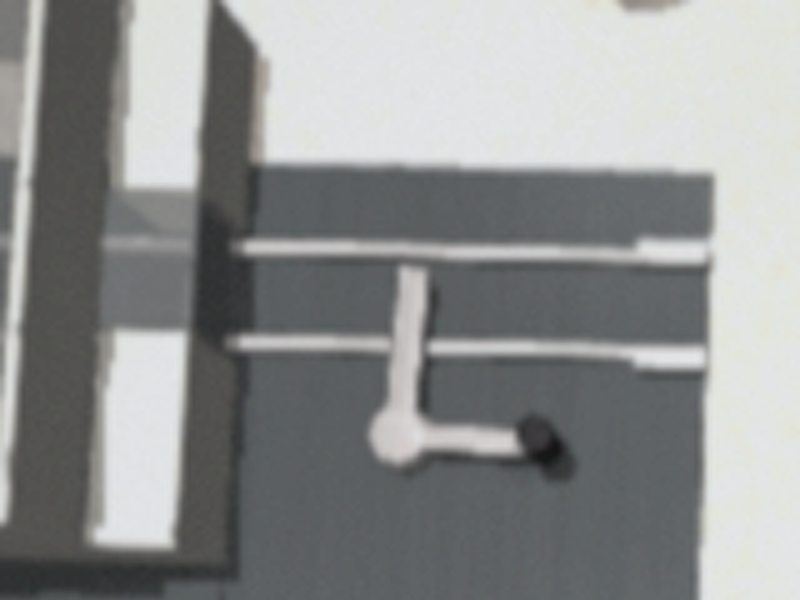

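The crop (5x, origin col 100, row 110) shows the upper rail at rows ~246–250 and the lower rail at ~342–349, both between columns 240 and 635. The deck's open end is at column ~705, the pivot at (397,437) and the knob at (537,435). Next I'll fit the rails.

```bash
python3 - <<'E'
from h import *
g=arm.get_image("top").max(2).astype(float)
out=[]
for v0a,v0b in ((246,250),(342,349)):
    pts=[]
    for c in list(range(152,174))+list(range(190,224)):
        u=(c-100)*5
        v=110+(v0a+(v0b-v0a)*(u-235)/400)/5
        rr=np.arange(int(round(v))-4,int(round(v))+5)
        w=g[rr,c]-np.percentile(g[rr,c],40);w=np.clip(w,0,None)
        pts.append((c,(w*rr).sum()/w.sum()))
    P=ray("top",pts,18)[:,:2]
    k=np.polyfit(P[:,1],P[:,0],1);print(k,np.std(P[:,0]-np.polyval(k,P[:,1])));out.append(k)
k=np.mean(out,0)
a=np.arctan(k[0]);d=np.array([np.sin(a),np.cos(a)]);ex=np.array([np.cos(a),-np.sin(a)])
print("dir",d,"width centre-centre",(out[0][1]-out[1][1])*np.cos(a))
pv,kn=ray("top",[(100+397/5,110+437/5)],32)[0,:2],ray("top",[(100+537/5,110+435/5)],66)[0,:2]
print("pivot",pv,"knob",kn,np.linalg.norm(pv-kn))
E0=ray("top",[(100+712/5,110+175/5),(100+697/5,110+590/5)],6)[:,:2];print("deck end",E0)
# origin: lateral from rails, along from pivot and deck end
o1=pv+60*ex+75*d
for e in E0: print("along origin by deck end",(e@d)+200)
print("by pivot",o1@d,"o lateral pivot",o1@ex,"rails",ex@np.array([k[1],0]))
E
```

```text
[3.29263981e-02 6.36424181e+02] 0.30952456968299735
[3.43620076e-02 5.95478801e+02] 0.2585792088579813
dir [0.03362518 0.99943451] width centre-centre 40.92222554585753
pivot [555.46852493  55.83442833] knob [551.3115773   -5.87739387] 61.85167106207902
deck end [[670.73202785 -73.6140305 ]
 [493.01475801 -66.59706337]]
along origin by deck end 148.98108072104574
along origin by deck end 150.01830511280167
by pivot 149.48058249226224 o lateral pivot 613.2769725941221 rails 615.603178973192
```

Every check agrees: rail spacing is 40.9 mm (41 expected), lever arm 61.9 mm (60 expected), and both origin estimates fall within 1 mm along the lane. I'll work out the move to above the knob.

```bash
cat >> h.py <<'E'
EX=np.array([.99943,-.03363,0]);EY=np.array([.03363,.99943,0]);O=np.array([620.1,128.7,0])
def L(x,y,z): return O+x*EX+y*EY+np.array([0,0,z])
def down(yaw,lean=0):
    "tool down, closing line (tool y) at world angle yaw; lean: tips lead along loader +y"
    a=np.radians(yaw);y=np.array([np.cos(a),np.sin(a),0]);z=np.array([0,0,-1.])
    q=R.from_matrix(np.c_[np.cross(y,z),y,z])
    return R.from_rotvec(EX*np.radians(lean))*q
E
python3 -c "
from h import *
print(rel(L(-60,-135,150),down(133)),L(-60,-135,150))"
```

```text
(array([532.1, 464.5,  98.3]), array([ 1.000e-03, -1.000e-03,  2.091e+00])) [555.59415  -4.20525 150.     ]
```

Request:
jog_arm:
  offsets:
    - [[532, 464, 0], [0, 0, 2.09]]
    - [[532, 464, 0], [0, 0, 2.09]]
    - [[532, 464, 0], [0, 0, 2.09]]
    - [[532, 464, 0], [0, 0, 2.09]]
    - [[532, 464, 0], [0, 0, 2.09]]
    - [[532, 464, 0], [0, 0, 2.09]]
    - [[532, 464, 0], [0, 0, 2.09]]
    - [[532, 464, 0], [0, 0, 2.09]]
    - [[532, 464, 0], [0, 0, 2.09]]
    - [[532, 464, 0], [0, 0, 2.09]]
  aperture: 30

```text
clock: 1.2
position: [448.1, 170.0, 248.6]
ee_rot: [-0.619, 0.785, 0.0, 0.0]
contact_force: [1.4, 1.1, -0.2]
gripper_width: 30.1
grasp_force: 0.0
```

```bash
python3 -c "
from h import *
print(rel(L(-60,-135,150),down(133)),arm.read_state()['joints'].round(2))"
```

```text
(array([ 144.4, -145. ,   98.5]), array([-0.   ,  0.001,  0.586])) [ 0.7   0.13 -0.34 -0.   -1.1  -0.94]
```

Request:
jog_arm:
  offsets:
    - [[144, -145, 0], [0, 0, 0.586]]
    - [[144, -145, 0], [0, 0, 0.586]]
    - [[144, -145, 0], [0, 0, 0.586]]
    - [[144, -145, 0], [0, 0, 0.586]]
    - [[144, -145, 98], [0, 0, 0.586]]
    - [[144, -145, 98], [0, 0, 0.586]]
    - [[144, -145, 98], [0, 0, 0.586]]

```text
clock: 1.9
position: [551.3, -3.0, 143.7]
ee_rot: [-0.367, 0.93, 0.002, -0.008]
contact_force: [-0.6, 0.1, -1.0]
gripper_width: 30.2
grasp_force: 0.0
```

```bash
python3 - <<'E'
from h import *
print(rel(L(-60,-135,55),down(133)),arm.read_state()['joints'].round(2))
cv2.imwrite("pics/w1.png",cv2.convertScaleAbs(arm.get_image("wrist"),alpha=1.8))
c=arm.get_calibration("wrist");Rm=cv2.Rodrigues(c["rvec"])[0]
for p in [L(-60,-135,66),L(-60,-75,32)]:
    q=c["K"]@(Rm@p+c["tvec"].ravel());print(q[:2]/q[2])
E
```

```text
(array([-3.5, -4.6, 88.6]), array([ 0.009, -0.013,  0.002])) [ 0.29  0.37 -0.31 -0.   -0.91 -1.1 ]
[248.03462331 204.98518134]
[296.9777043  238.84824714]
```

View pics/w1.png

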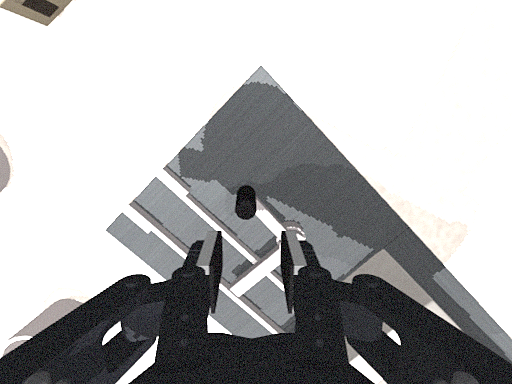

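The wrist image shows the knob spanning (245,185)–(245,218) and the pivot near (293,228), against a predicted pivot of (297,239). I'll turn the knob and pivot pixels into positions.

```bash
python3 - <<'E'
from h import *
c=arm.get_calibration("wrist");Rm=cv2.Rodrigues(c["rvec"])[0]
def pr(p):
    q=c["K"]@(Rm@p+c["tvec"].ravel());return (q[:2]/q[2]).round(1)
im=arm.get_image("wrist")
m=(im[170:226,225:268].max(2)<22).astype(np.uint8)
n,_,st,ce=cv2.connectedComponentsWithStats(m);i=1+st[1:,4].argmax();print(st[i],ce[i]+[225,170])
k=ce[i]+[225,170]
print(pr(L(-60,-135,66)),pr(L(-60,-135,44)),pr(L(-60,-135,22)),pr(L(-60,-75,32)))
print("knob by mid height",ray("wrist",[k],47,c),"expected",L(-60,-135,0),arm.read_state()["position"])
E
```

```text
[ 14  10  19  33 337] [247.96142433 195.27299703]
[248. 205.] [248.2 196.1] [248.4 188.7] [297.  238.8]
knob by mid height [[554.54210263  -5.4339001   47.        ]] expected [555.59415  -4.20525   0.     ] [556.39916824  -1.47987394 150.74934302]
```

The knob's position agrees within 1.5 mm. Descending.

```bash
python3 -c "
from h import *
print(rel(L(-60.5,-135.5,55),down(133)))"
```

```text
(array([ 3. , -1.4, 95.8]), array([-0.   , -0.001,  0.006]))
```

Request:
jog_arm:
  offsets:
    - [[3, -1.4, 45], [0, 0, 0]]
    - [[3, -1.4, 80], [0, 0, 0]]
    - [[3, -1.4, 95.8], [0, 0, 0]]
    - [[3, -1.4, 95.8], [0, 0, 0]]
    - [[3, -1.4, 95.8], [0, 0, 0]]

```text
clock: 2.5
position: [557.1, -3.5, 57.3]
ee_rot: [-0.37, 0.929, -0.001, 0.003]
contact_force: [0.5, 0.2, 0.7]
gripper_width: 30.0
grasp_force: 0.0
```

```bash
python3 -c "
from h import *
for a in [0,20,40,60,80,95]:
    t=np.radians(a); print(a,rel(L(-60-60*np.sin(t),-75-60*np.cos(t),55),down(133))[0])"
```

```text
0 [1.6 0.5 2.3]
20 [13.5 17.6  2.2]
40 [18.7 37.8  2.1]
60 [16.8 58.5  2.1]
80 [ 7.9 77.4  2. ]
95 [-2.8 88.9  2. ]
```

Request:
jog_arm:
  offsets:
    - [[0, 0, 0], [0, 0, 0]]
    - [[0, 0, 0], [0, 0, 0]]
    - [[7, 7, 0], [0, 0, 0]]
    - [[13, 18, 0], [0, 0, 0]]
    - [[17, 28, 0], [0, 0, 0]]
    - [[19, 38, 0], [0, 0, 0]]
    - [[19, 48, 0], [0, 0, 0]]
    - [[17, 58, 0], [0, 0, 0]]
    - [[13, 68, 0], [0, 0, 0]]
    - [[8, 77, 0], [0, 0, 0]]
  aperture: 21

```text
clock: 3.5
position: [495.7, 47.2, 54.4]
ee_rot: [-0.369, 0.929, 0.0, -0.0]
contact_force: [0.4, -2.2, 0.3]
gripper_width: 20.7
grasp_force: 0.7
```

Request:
jog_arm:
  offsets:
    - [[-3, 6, 0], [0, 0, 0]]
    - [[-6, 10, 0], [0, 0, 0]]
    - [[-7, 13, 0], [0, 0, 0]]
    - [[-8, 15, 0], [0, 0, 0]]
    - [[-8, 15, 0], [0, 0, 0]]

```text
clock: 4.0
position: [493.9, 57.2, 54.5]
ee_rot: [-0.369, 0.929, -0.003, -0.001]
contact_force: [17.7, -34.5, -6.2]
gripper_width: 21.2
grasp_force: 18.5
```

```bash
python3 -c "
from h import *
print(rel(L(-120,-75,55),down(133))[0])"
```

```text
[-3.1 -2.2 -0.5]
```

The lever has reached its stop (35 N). I'll back off, lift clear and look.

Request:
jog_arm:
  offsets:
    - [[3, -6, 0], [0, 0, 0]]
    - [[3, -6, 0], [0, 0, 0]]
  aperture: 34

```text
clock: 4.2
position: [493.8, 55.6, 54.3]
ee_rot: [-0.368, 0.93, 0.0, -0.0]
contact_force: [1.0, 0.4, 0.3]
gripper_width: 33.7
grasp_force: 0.0
```

Request:
jog_arm:
  offsets:
    - [[0, 0, 0], [0, 0, 0]]
    - [[0, 0, -40], [0, 0, 0]]
    - [[0, 0, -90], [0, 0, 0]]
    - [[0, 0, -130], [0, 0, 0]]
    - [[100, -120, -130], [0, 0, 0]]
    - [[100, -120, -130], [0, 0, 0]]
    - [[100, -120, -130], [0, 0, 0]]
    - [[100, -120, -130], [0, 0, 0]]

```text
clock: 5.0
position: [503.1, -102.5, 184.7]
ee_rot: [-0.367, 0.93, -0.0, 0.0]
contact_force: [-0.7, -0.1, -0.3]
gripper_width: 33.8
grasp_force: 0.0
```

```bash
python3 - <<'E'
from h import *
im=cv2.convertScaleAbs(arm.get_image("top"),alpha=1.8)[110:250,100:260]
cv2.imwrite("pics/t2.png",cv2.resize(im,(640,560),interpolation=cv2.INTER_CUBIC))
c=(508.6+434.2)/2,(-398.9-369.2)/2
print(rel([c[0],c[1],150],down(68.2)),arm.read_state()['position'])
E
```

```text
(array([ 216.3, -184.6,   34.5]), array([0.   , 0.   , 1.133])) [ 503.13349614 -101.52629937  184.52154802]
```

View pics/t2.png

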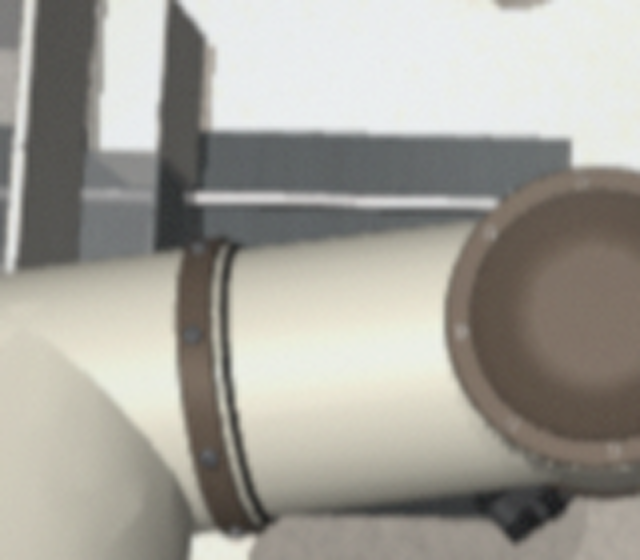

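The arm hides the lever in this view, so I'll check it later. Moving above the full rack.

Request:
jog_arm:
  offsets:
    - [[216, -185, 0], [0, 0, 1.133]]
    - [[216, -185, 0], [0, 0, 1.133]]
    - [[216, -185, 0], [0, 0, 1.133]]
    - [[216, -185, 0], [0, 0, 1.133]]
    - [[216, -185, 0], [0, 0, 1.133]]
    - [[216, -185, 0], [0, 0, 1.133]]
    - [[216, -185, 0], [0, 0, 1.133]]
    - [[216, -185, 15], [0, 0, 1.133]]
    - [[216, -185, 34], [0, 0, 1.133]]
    - [[216, -185, 34], [0, 0, 1.133]]
  aperture: 50

```text
clock: 6.05
position: [472.4, -380.0, 147.8]
ee_rot: [0.187, 0.982, 0.001, -0.003]
contact_force: [-0.2, -0.5, -0.5]
gripper_width: 49.8
grasp_force: 0.0
```

Request:
jog_arm:
  offsets:
    - [[0, 0, 0], [0, 0, 0]]
    - [[0, 0, 0], [0, 0, 0]]

```text
clock: 6.25
position: [474.1, -382.1, 151.6]
ee_rot: [0.187, 0.982, -0.0, 0.001]
contact_force: [-0.8, -0.0, 0.2]
gripper_width: 50.0
grasp_force: 0.0
```

```bash
python3 - <<'E'
from h import *
c=arm.get_calibration("wrist");im=arm.get_image("wrist").astype(int)
b,g,r=im[...,0],im[...,1],im[...,2]
m=((b-g>12)&(r-g>3)).astype(np.uint8)
n,_,st,ce=cv2.connectedComponentsWithStats(m)
C=[x for x,s in zip(ce[1:],st[1:]) if s[4]>40];P=ray("wrist",C,66,c)
print(np.c_[C,P].round(1))
cv2.imwrite("pics/w2.png",cv2.convertScaleAbs(im.astype(np.uint8),alpha=1.6))
print(rel([471.4,-384,36],down(68.2)))
c2=arm.get_calibration("top");t=arm.get_image("top")
cv2.imwrite("pics/t3.png",cv2.resize(cv2.convertScaleAbs(t[110:250,100:260],alpha=1.8),(640,560),interpolation=cv2.INTER_CUBIC))
E
```

```text
[[ 484.1  109.8  470.3 -211.6   66. ]
 [ 244.6  149.7  436.2 -371.6   66. ]
 [ 484.9  165.8  509.3 -217.3   66. ]
 [ 244.7  177.1  454.5 -378.9   66. ]
 [ 485.5  191.7  528.8 -220.    66. ]
 [ 244.7  203.1  472.8 -386.3   66. ]
 [ 244.9  239.7  500.2 -397.1   66. ]]
(array([  2. ,  -2.5, 115.8]), array([-0.   ,  0.002,  0.005]))
```

View pics/w2.png

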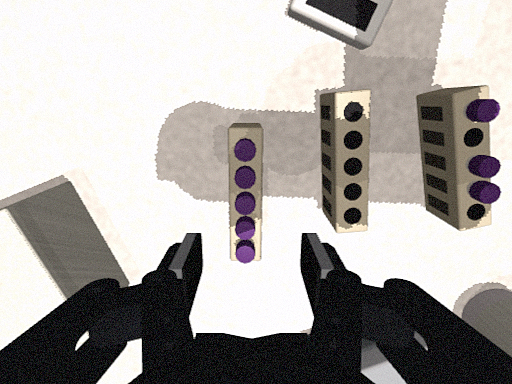

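View pics/t3.png

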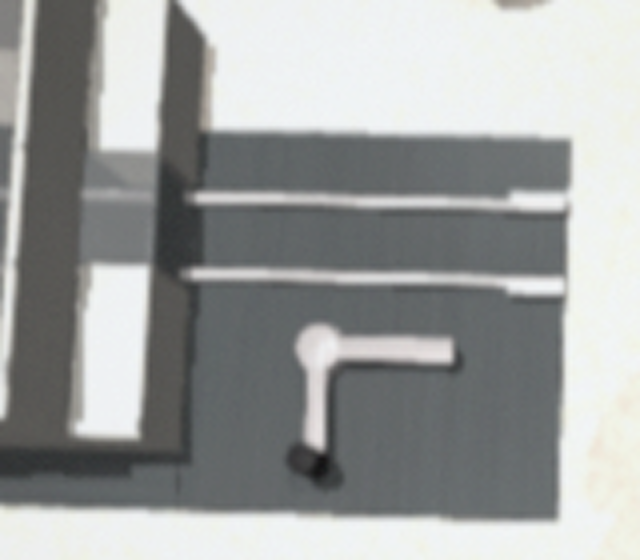

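The second top view shows the lever fully over: nose alongside the lane from (320,347) to (455,351), knob at (310,462). The wrist view shows the five-tube rack centred at u≈245 between the fingers, and the two position estimates agree within 2.5 mm. Now I'll grasp it.

Request:
jog_arm:
  offsets:
    - [[1, -3.4, 45], [0, 0, 0]]
    - [[1, -3.4, 90], [0, 0, 0]]
    - [[1, -3.4, 110], [0, 0, 0]]
    - [[1, -3.4, 116], [0, 0, 0]]
    - [[1, -3.4, 116], [0, 0, 0]]
    - [[1, -3.4, 116], [0, 0, 0]]

```text
clock: 6.95
position: [472.0, -386.0, 36.3]
ee_rot: [0.187, 0.982, -0.001, 0.002]
contact_force: [0.5, 0.9, 0.7]
gripper_width: 50.3
grasp_force: 0.0
```

Request:
jog_arm:
  offsets:
    - [[0, 0, 0], [0, 0, 0]]
    - [[0, 0, 0], [0, 0, 0]]
    - [[0, 0, 0], [0, 0, 0]]
    - [[0, 0, 0], [0, 0, 0]]
    - [[0, 0, 0], [0, 0, 0]]
    - [[0, 0, 0], [0, 0, 0]]
  aperture: 10

```text
clock: 7.55
position: [471.7, -386.0, 36.4]
ee_rot: [0.187, 0.982, -0.001, 0.002]
contact_force: [-0.1, 0.1, 7.0]
gripper_width: 25.0
grasp_force: 60.3
```

Request:
jog_arm:
  offsets:
    - [[0, 0, -15], [0, 0, 0]]
    - [[0, 0, -60], [0, 0, 0]]
    - [[0, 0, -110], [0, 0, 0]]
    - [[0, 0, -110], [0, 0, 0]]
    - [[0, 0, -110], [0, 0, 0]]

```text
clock: 8.05
position: [470.7, -385.0, 145.5]
ee_rot: [0.188, 0.982, 0.0, 0.001]
contact_force: [-0.9, 0.0, -2.8]
gripper_width: 25.2
grasp_force: 59.7
```

```bash
python3 -c "
from h import *
print(rel(L(0,-132,160),down(178.07)),L(0,-132,160))"
```

```text
(array([  6.1, 408.4, -14.1]), array([-1.000e-03,  2.000e-03, -1.915e+00])) [615.66084  -3.22476 160.     ]
```

Request:
jog_arm:
  offsets:
    - [[6, 408, -14], [0, 0, -1.915]]
    - [[6, 408, -14], [0, 0, -1.915]]
    - [[6, 408, -14], [0, 0, -1.915]]
    - [[6, 408, -14], [0, 0, -1.915]]
    - [[6, 408, -14], [0, 0, -1.915]]
    - [[6, 408, -14], [0, 0, -1.915]]
    - [[6, 408, -14], [0, 0, -1.915]]
    - [[6, 408, -14], [0, 0, -1.915]]
    - [[6, 408, -14], [0, 0, -1.915]]
    - [[6, 408, -14], [0, 0, -1.915]]

```text
clock: 9.05
position: [614.5, -1.3, 155.4]
ee_rot: [-0.536, 0.844, 0.001, -0.002]
contact_force: [-0.5, 0.1, -1.8]
gripper_width: 25.4
grasp_force: 60.0
```

Request:
jog_arm:
  offsets:
    - [[0, 0, 0], [0, 0, -0.42]]
    - [[0, 0, 0], [0, 0, -0.42]]
    - [[0, 0, 0], [0, 0, -0.42]]
    - [[0, 0, 0], [0, 0, -0.42]]
    - [[0, 0, 0], [0, 0, -0.42]]

```text
clock: 9.55
position: [614.3, -3.9, 156.6]
ee_rot: [-0.696, 0.718, 0.001, -0.001]
contact_force: [0.9, 0.8, -3.5]
gripper_width: 25.3
grasp_force: 60.0
```

```bash
python3 -c "
from h import *
print(rel(L(0,-132,80),down(178.07)),arm.read_state()['joints'].round(2))"
```

```text
(array([-0.8, -1.6, 76.6]), array([ 0.004, -0.001,  0.003])) [ 0.26  0.44 -0.14 -0.   -0.99 -0.29]
```

Request:
jog_arm:
  offsets:
    - [[-1, -1.5, 45], [0, 0, 0.003]]
    - [[-1, -1.5, 85], [0, 0, 0.003]]
    - [[-1, -1.5, 93], [0, 0, 0.003]]
    - [[-1, -1.5, 93], [0, 0, 0.003]]
    - [[-1, -1.5, 93], [0, 0, 0.003]]

```text
clock: 10.05
position: [618.4, -2.7, 67.2]
ee_rot: [-0.696, 0.718, -0.001, 0.001]
contact_force: [0.6, 0.4, -2.6]
gripper_width: 25.0
grasp_force: 59.9
```

```bash
python3 - <<'E'
from h import *
print(rel(L(0,-132,43),down(178.07)))
cv2.imwrite("pics/s3.png",cv2.resize(cv2.convertScaleAbs(arm.get_image("scene")[165:285,240:400],alpha=1.7),(800,600),interpolation=cv2.INTER_CUBIC))
E
```

```text
(array([ 0.6,  2.9, 24.2]), array([-0.003,  0.   ,  0.003]))
```

View pics/s3.png

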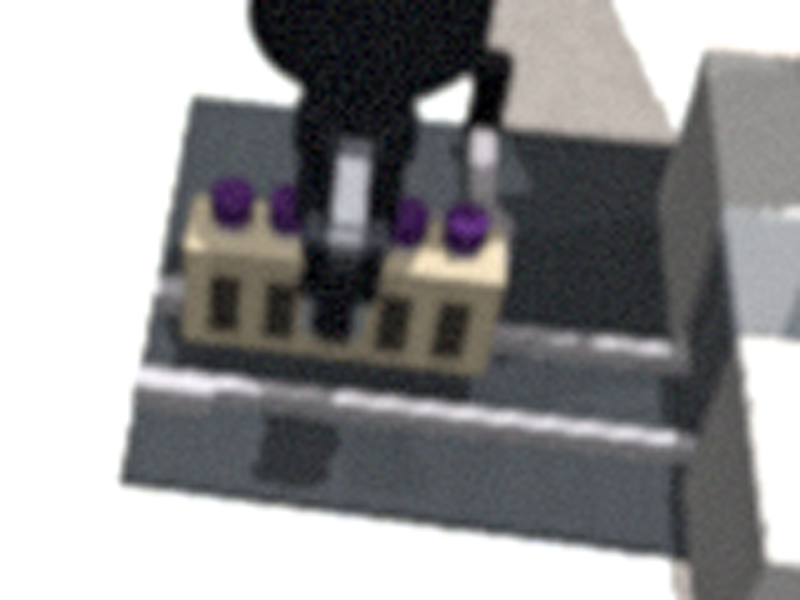

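The scene view shows the rack level over the lane, its long side parallel to the rails and its lower edge from (185,340) to (490,370). Lowering it.

Request:
jog_arm:
  offsets:
    - [[0, 0, 8], [0, 0, 0]]
    - [[0, 0, 8], [0, 0, 0]]
    - [[0, 0, 8], [0, 0, 0]]

```text
clock: 10.4
position: [616.9, -2.9, 57.9]
ee_rot: [-0.696, 0.718, -0.0, 0.0]
contact_force: [-0.6, 1.1, -2.6]
gripper_width: 25.3
grasp_force: 60.0
```

```bash
python3 -c "
from h import *
print(rel(L(0,-132,43),down(178.07)))"
```

```text
(array([ 0.4,  1.3, 14.9]), array([-0.   ,  0.   ,  0.003]))
```

Request:
jog_arm:
  offsets:
    - [[0, 1, 8], [0, 0, 0]]
    - [[0, 1, 13], [0, 0, 0]]
    - [[0, 1, 15], [0, 0, 0]]
    - [[0, 1, 16], [0, 0, 0]]
    - [[0, 1, 16], [0, 0, 0]]

```text
clock: 10.9
position: [615.4, -3.0, 42.4]
ee_rot: [-0.696, 0.718, 0.0, -0.001]
contact_force: [-2.6, -0.2, 4.4]
gripper_width: 25.3
grasp_force: 61.0
```

```bash
python3 -c "
from h import *
print(rel(L(0,-132,43),down(178.07)))"
```

```text
(array([ 0.2, -0.3, -0.6]), array([ 0.001, -0.001,  0.003]))
```

Rack is on the deck (contact 4 N). Releasing and lifting.

Request:
jog_arm:
  offsets:
    - [[0, 0, 0], [0, 0, 0]]
    - [[0, 0, 0], [0, 0, 0]]
    - [[0, 0, 0], [0, 0, 0]]
  aperture: 44

```text
clock: 11.2
position: [616.3, -2.8, 41.5]
ee_rot: [-0.696, 0.718, -0.0, 0.0]
contact_force: [-0.2, -0.6, -0.8]
gripper_width: 44.2
grasp_force: 0.0
```

Request:
jog_arm:
  offsets:
    - [[0, 0, -20], [0, 0, 0]]
    - [[0, 0, -60], [0, 0, 0]]
    - [[0, 0, -110], [0, 0, 0]]
    - [[0, 0, -110], [0, 0, 0]]
    - [[0, 0, -110], [0, 0, 0]]

```text
clock: 11.7
position: [616.7, -2.6, 153.2]
ee_rot: [-0.696, 0.718, -0.001, 0.002]
contact_force: [-0.6, 0.2, -1.1]
gripper_width: 44.4
grasp_force: 0.0
```

```bash
python3 -c "
from h import *
print(rel(L(0,-235,140),down(178.07,45)))"
```

```text
(array([103.7,   1.3,  13.1]), array([-0.003, -0.784,  0.004]))
```

Request:
jog_arm:
  offsets:
    - [[50, 1, 0], [0, -0.15, 0]]
    - [[104, 1, 0], [0, -0.3, 0]]
    - [[104, 1, 0], [0, -0.45, 0]]
    - [[104, 1, 0], [0, -0.6, 0]]
    - [[104, 1, 0], [0, -0.784, 0]]
    - [[104, 1, 0], [0, -0.784, 0]]
    - [[104, 1, 0], [0, -0.784, 0]]
    - [[104, 1, 0], [0, -0.784, 0]]
  aperture: 0

```text
clock: 12.5
position: [611.2, -106.8, 150.0]
ee_rot: [-0.643, 0.664, 0.267, 0.273]
contact_force: [-0.5, -0.1, -0.0]
gripper_width: -0.1
grasp_force: 0.0
```

```bash
python3 - <<'E'
from h import *
s=arm.read_state();print(s['joints'].round(2),s['gripper_width'])
t=arm.get_image("top").astype(int);b,g,r=t[...,0],t[...,1],t[...,2]
m=((b-g>12)&(r-g>3)).astype(np.uint8)
n,_,st,ce=cv2.connectedComponentsWithStats(m)
C=[x for x,q in zip(ce[1:],st[1:]) if q[4]>15];P=ray("top",C,74)
for p in P: print(p.round(1),"loader",((p-O)@EX).round(1),((p-O)@EY).round(1))
print(rel(L(0,-235,140),down(178.07,45)),rel(L(0,-208,38),down(178.07,45)))
E
```

```text
[-0.29  0.62  0.2  -0.76 -1.45  0.47] -0.0707431067847704
[614.7  39.7  74. ] loader -2.4 -89.2
[613.6  19.6  74. ] loader -2.8 -109.2
[ 6.13e+02 -5.00e-01  7.40e+01] loader -2.8 -129.3
[612.5 -20.2  74. ] loader -2.6 -149.1
[612.  -40.2  74. ] loader -2.5 -169.0
(array([ 7.7, -0.8,  7.7]), array([ 0.003, -0.002,  0.001])) (array([60.5, -1. , 99. ]), array([ 0.003, -0.002,  0.001]))
```

The caps put the rack at loader x≈-2.6, y centre -129, so the tail is at about -184 and it is aligned in the lane. Descending behind it.

```bash
python3 -c "
from h import *
print(rel(L(-1,-220,80),down(178.07,45)),rel(L(-1,-220,36),down(178.07,45)))"
```

```text
(array([39.4,  0.1, 60.8]), array([ 0.003, -0.002,  0.001])) (array([70.4,  0.1, 92. ]), array([ 0.003, -0.002,  0.001]))
```

Request:
jog_arm:
  offsets:
    - [[25, 0, 30], [0, 0, 0]]
    - [[39, 0, 61], [0, 0, 0]]
    - [[55, 0, 76], [0, 0, 0]]
    - [[70, 0, 92], [0, 0, 0]]
    - [[70, 0, 92], [0, 0, 0]]
    - [[70, 0, 92], [0, 0, 0]]

```text
clock: 13.15
position: [612.5, -91.7, 37.2]
ee_rot: [-0.644, 0.663, 0.266, 0.274]
contact_force: [0.3, -0.6, 0.6]
gripper_width: -0.3
grasp_force: 0.0
```

```bash
python3 -c "
from h import *
print(rel(L(-1,-220,36),down(178.07,45)),rel(L(-1,-120,36),down(178.07,45)),rel(L(-1,14,36),down(178.07,45)))"
```

```text
(array([0.4, 0.9, 1.2]), array([ 0.002, -0.002,  0.003])) (array([-70.4,   0.5,  71.8]), array([ 0.002, -0.002,  0.003])) (array([-1.654e+02,  1.000e-01,  1.663e+02]), array([ 0.002, -0.002,  0.003]))
```

Request:
jog_arm:
  offsets:
    - [[-7, 0, 8], [0, 0, 0]]
    - [[-15, 0.5, 16], [0, 0, 0]]
    - [[-23, 0.5, 24], [0, 0, 0]]
    - [[-31, 0.5, 32], [0, 0, 0]]
    - [[-39, 0.5, 40], [0, 0, 0]]
    - [[-47, 0.5, 48], [0, 0, 0]]
    - [[-55, 0.5, 56], [0, 0, 0]]
    - [[-63, 0.5, 64], [0, 0, 0]]
    - [[-70, 0.5, 72], [0, 0, 0]]
    - [[-70, 0.5, 72], [0, 0, 0]]

```text
clock: 14.15
position: [615.5, 9.6, 36.0]
ee_rot: [-0.644, 0.663, 0.265, 0.274]
contact_force: [0.6, -4.1, 3.0]
gripper_width: 0.2
grasp_force: 2.1
```

```bash
python3 - <<'E'
from h import *
print(rel(L(-1,-50,36),down(178.07,45)),rel(L(-1,14,36),down(178.07,45)))
im=cv2.convertScaleAbs(arm.get_image("scene")[165:285,260:420],alpha=1.7)
cv2.imwrite("pics/s4.png",cv2.resize(im,(800,600),interpolation=cv2.INTER_CUBIC))
E
```

```text
(array([-49.1,   0.2,  48.8]), array([ 0.001, -0.003,  0.004])) (array([-94.5,  -0. ,  93.9]), array([ 0.001, -0.003,  0.004]))
```

View pics/s4.png

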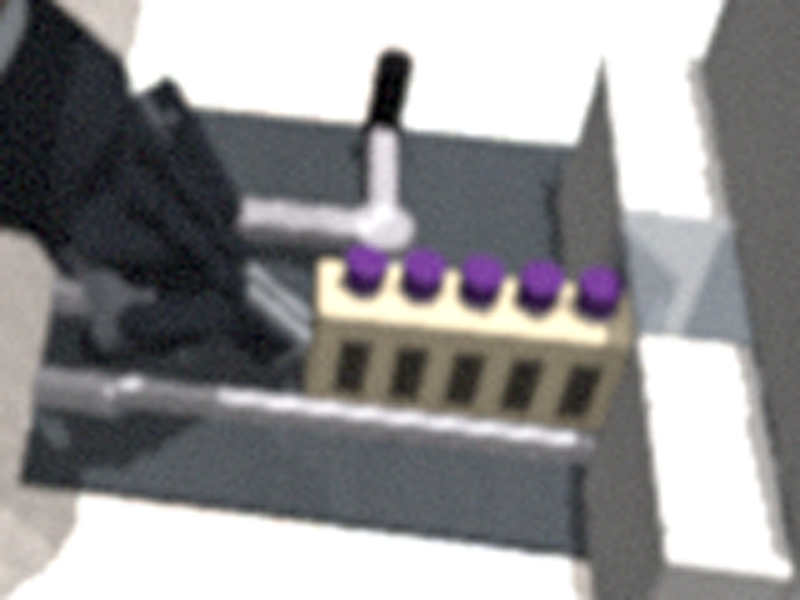

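The rack is upright, with its front at the gate (625,290), its tail at (320,330) touching the fingertips, and the lever over. Continuing the push.

Request:
jog_arm:
  offsets:
    - [[-7, 0, 7], [0, 0, 0]]
    - [[-14, 0, 14], [0, 0, 0]]
    - [[-21, 0, 21], [0, 0, 0]]
    - [[-28, 0, 28], [0, 0, 0]]
    - [[-35, 0, 35], [0, 0, 0]]
    - [[-42, 0, 42], [0, 0, 0]]
    - [[-49, 0, 49], [0, 0, 0]]
    - [[-56, 0, 56], [0, 0, 0]]
    - [[-62, 0, 62], [0, 0, 0]]
    - [[-62, 0, 62], [0, 0, 0]]

```text
clock: 15.2
position: [617.2, 98.0, 35.2]
ee_rot: [-0.643, 0.663, 0.266, 0.274]
contact_force: [0.2, -0.2, -0.4]
gripper_width: -0.2
grasp_force: 0.1
```

```bash
python3 - <<'E'
from h import *
t=arm.get_image("top").astype(int);b,g,r=t[...,0],t[...,1],t[...,2]
m=((b-g>8)&(r-g>2)).astype(np.uint8)
n,_,st,ce=cv2.connectedComponentsWithStats(m)
C=[x for x,q in zip(ce[1:],st[1:]) if q[4]>12];P=ray("top",C,74)
for p in P: print("loader",((p-O)@EX).round(1),((p-O)@EY).round(1))
p=arm.read_state()["position"];print("tcp",(p-O)@EX,(p-O)@EY,p[2])
print(rel(L(-1,14,36),down(178.07,45)))
E
```

```text
loader -2.2 83.9
loader -2.6 24.8
loader -81.2 -347.6
loader -100.6 -345.8
loader -140.2 -341.1
tcp -2.31803701956465 -30.828537161055547 34.82826381467072
(array([-32.5,  -1.5,  30.9]), array([ 0.003, -0.   ,  0.001]))
```

Request:
jog_arm:
  offsets:
    - [[-5, 0, 5], [0, 0, 0]]
    - [[-10, 0, 10], [0, 0, 0]]
    - [[-15, 0, 15], [0, 0, 0]]
    - [[-20, 0, 20], [0, 0, 0]]
    - [[-25, 0, 24], [0, 0, 0]]
    - [[-25, 0, 24], [0, 0, 0]]

```text
clock: 15.85
position: [618.0, 132.8, 35.7]
ee_rot: [-0.643, 0.663, 0.267, 0.274]
contact_force: [-1.4, -0.7, -1.0]
gripper_width: 0.1
grasp_force: 0.8
```

Request:
jog_arm:
  offsets:
    - [[-3, 0, 3], [0, 0, 0]]
    - [[-6, 0, 6], [0, 0, 0]]
    - [[-9, 0, 9], [0, 0, 0]]
    - [[-9, 0, 9], [0, 0, 0]]
    - [[-9, 0, 9], [0, 0, 0]]

```text
clock: 16.35
position: [619.1, 140.0, 35.7]
ee_rot: [-0.644, 0.664, 0.264, 0.273]
contact_force: [-1.5, -14.9, 2.8]
gripper_width: -0.1
grasp_force: 2.2
```

```bash
python3 - <<'E'
from h import *
t=arm.get_image("top").astype(int);b,g,r=t[...,0],t[...,1],t[...,2]
m=((b-g>8)&(r-g>2)).astype(np.uint8)
n,_,st,ce=cv2.connectedComponentsWithStats(m)
C=[x for x,q in zip(ce[1:],st[1:]) if q[4]>12];P=ray("top",C,74)
for p in P: print("loader",((p-O)@EX).round(1),((p-O)@EY).round(1))
p=arm.read_state()["position"];print("tcp",(p-O)@EX,(p-O)@EY,p[2])
E
```

```text
loader -2.0 123.9
loader -1.6 103.7
loader -0.6 85.2
loader -81.3 -347.7
loader -100.6 -345.8
loader -140.3 -341.1
tcp -1.3966328861316293 11.19590326779357 35.65724811566953
```

Request:
jog_arm:
  offsets:
    - [[0, 0, 0], [0, 0, 0]]
    - [[0, 0, 0], [0, 0, 0]]

```text
clock: 16.6
position: [619.1, 139.9, 35.7]
ee_rot: [-0.644, 0.664, 0.264, 0.273]
contact_force: [-1.0, -15.6, 3.3]
gripper_width: -0.1
grasp_force: 2.1
```

```bash
python3 - <<'E'
from h import *
s=arm.read_state();T=R.from_quat(s["ee_rot"])
c=arm.get_calibration("wrist");Rm=cv2.Rodrigues(c["rvec"])[0]
o=-Rm.T@c["tvec"].ravel();print("cam in tool",T.inv().apply(o-s["position"]),"loader",(o-O)@EX,(o-O)@EY,o[2])
print(s["contact_force"],s["wrist_torque"],(s["position"]-O)@EY)
print(T.as_matrix()[:,0],T.as_matrix()[:,2])
E
```

```text
cam in tool [  71.83365723   -0.627203   -125.41027255] loader -0.4140783391056777 -128.01962316051547 74.4640530469512
[ -0.95881873 -15.62220161   3.34048597] [-3.50420092  0.34315014  0.50050686] 11.194827058796008
[-0.02087386 -0.71149227 -0.70238382] [ 0.02263938  0.70202037 -0.71179692]
```

Request:
jog_arm:
  offsets:
    - [[3, 0, -3], [0, 0, 0]]
    - [[3, 0, -3], [0, 0, 0]]
    - [[3, 0, -3], [0, 0, 0]]

```text
clock: 16.9
position: [618.8, 139.5, 35.9]
ee_rot: [-0.643, 0.664, 0.266, 0.274]
contact_force: [-0.5, -4.8, 0.5]
gripper_width: 0.3
grasp_force: 1.4
```

```bash
python3 - <<'E'
from h import *
s=arm.read_state();print(s["contact_force"],s["wrist_torque"],(s["position"]-O)@EY)
print(rel(L(-1,12,33),down(178.07,55)),rel(L(-1,19,33),down(178.07,55)))
cv2.imwrite("pics/s5.png",cv2.resize(cv2.convertScaleAbs(arm.get_image("scene")[130:280,330:480],alpha=1.7),(600,600),interpolation=cv2.INTER_CUBIC))
E
```

```text
[-0.51372104 -4.840808    0.52373315] [-2.26292732  0.11928823  0.11287511] 10.716468292013037
(array([ 1.1, -0.6,  2.9]), array([ 0.002, -0.176,  0.002])) (array([-3.8, -0.7,  7.9]), array([ 0.002, -0.176,  0.002]))
```

Request:
jog_arm:
  offsets:
    - [[6, 0, -6], [0, 0, 0]]
    - [[9, 0, -9], [0, 0, 0]]
    - [[9, 0, -9], [0, 0, 0]]

```text
clock: 17.25
position: [618.6, 126.7, 36.0]
ee_rot: [-0.643, 0.664, 0.266, 0.274]
contact_force: [1.0, -2.0, -0.1]
gripper_width: -0.3
grasp_force: 1.3
```

```bash
python3 - <<'E'
from h import *
s=arm.read_state();print(s["contact_force"],s["wrist_torque"],(s["position"]-O)@EY)
for y in(2,10,16,18): print(y,rel(L(-1,y,38),down(178.07,55)))
E
```

```text
[ 1.03019456 -1.9556236  -0.12100719] [-1.71108318  0.05498243 -0.05132829] -2.0965766288000993
2 (array([-4.3, -0.5,  1.5]), array([ 0.002, -0.176,  0.001]))
10 (array([-10. ,  -0.5,   7.1]), array([ 0.002, -0.176,  0.001]))
16 (array([-14.2,  -0.5,  11.4]), array([ 0.002, -0.176,  0.001]))
18 (array([-15.6,  -0.5,  12.8]), array([ 0.002, -0.176,  0.001]))
```

View pics/s5.png

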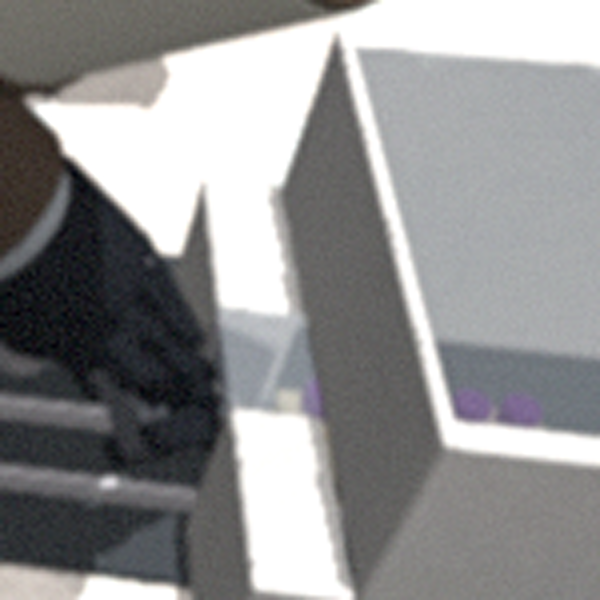

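The picture shows the gripper's links right at the gate's front face around (215,380). The rack's tail corner is at (290,400) with a leaf still leaning on it. The wider links were probably touching the wall, so I'll lean further to let the tips lead more.

Request:
jog_arm:
  offsets:
    - [[-4, 0, 1.5], [0, -0.15, 0]]
    - [[-4, 0, 1.5], [0, -0.176, 0]]
    - [[-7, 0, 4.5], [0, -0.176, 0]]
    - [[-10, 0, 7], [0, -0.176, 0]]
    - [[-12, 0, 9], [0, -0.176, 0]]
    - [[-14, 0, 11], [0, -0.176, 0]]
    - [[-14, 0, 11], [0, -0.176, 0]]

```text
clock: 17.95
position: [618.7, 144.4, 38.4]
ee_rot: [-0.619, 0.636, 0.321, 0.331]
contact_force: [-0.6, -7.5, 0.6]
gripper_width: -0.2
grasp_force: 1.8
```

```bash
python3 - <<'E'
from h import *
s=arm.read_state();print(s["contact_force"],s["wrist_torque"],(s["position"]-O)@EY,s["position"][2])
for y in(16,18): print(y,rel(L(-1,y,38),down(178.07,55)))
t=arm.get_image("top").astype(int);b,g,r=t[...,0],t[...,1],t[...,2]
m=((b-g>8)&(r-g>2)).astype(np.uint8)
n,_,st,ce=cv2.connectedComponentsWithStats(m)
C=[x for x,q in zip(ce[1:],st[1:]) if q[4]>12];P=ray("top",C,74)
for p in P[:4]: print("loader",((p-O)@EX).round(1),((p-O)@EY).round(1))
E
```

```text
[-0.60918706 -7.46826418  0.61835522] [-2.65789795  0.16040784  0.20030002] 15.68140038117301 38.38362114272365
16 (array([ 0.1, -0.9,  0.5]), array([ 0.003, -0.003,  0.004]))
18 (array([-1. , -0.9,  2.1]), array([ 0.003, -0.003,  0.004]))
loader -1.9 129.2
loader -1.4 109.0
loader -1.0 89.1
loader -81.1 -347.7
```

Request:
jog_arm:
  offsets:
    - [[-1, 0, 1.2], [0, -0.06, 0]]
    - [[-3, 0, 3], [0, -0.09, 0]]
    - [[-3, 0, 3], [0, -0.09, 0]]
    - [[-3, 0, 3], [0, -0.09, 0]]

```text
clock: 18.4
position: [618.9, 146.9, 38.2]
ee_rot: [-0.604, 0.622, 0.347, 0.359]
contact_force: [-1.4, -10.9, -1.7]
gripper_width: 0.0
grasp_force: 2.0
```

```bash
python3 - <<'E'
from h import *
s=arm.read_state();print(s["contact_force"],(s["position"]-O)@EY,s["position"][2])
t=arm.get_image("top").astype(int);b,g,r=t[...,0],t[...,1],t[...,2]
m=((b-g>8)&(r-g>2)).astype(np.uint8)
n,_,st,ce=cv2.connectedComponentsWithStats(m)
C=[x for x,q in zip(ce[1:],st[1:]) if q[4]>12];P=ray("top",C,74)
for p in P[:3]: print("loader",((p-O)@EX).round(1),((p-O)@EY).round(1))
for y in(-20,-120,-220): print(y,rel(L(-1,y,38),down(178.07,55)))
E
```

```text
[ -1.43853789 -10.86502534  -1.71277236] 18.178049232332896 38.197436974684955
loader -1.2 132.0
loader -0.4 92.2
loader -1.1 111.9
-20 (array([ 19.3,  -0.7, -32.9]), array([0.003, 0.085, 0.003]))
-120 (array([  69.5,   -0.3, -119.4]), array([0.003, 0.085, 0.003]))
-220 (array([ 1.196e+02,  1.000e-01, -2.059e+02]), array([0.003, 0.085, 0.003]))
```

The rack's tail is now at y ≈ 37 mm. Retracting along the lane and then lifting clear.

Request:
jog_arm:
  offsets:
    - [[8, 0, -13], [0, 0, 0]]
    - [[19, 0, -33], [0, 0, 0]]
    - [[38, 0, -66], [0, 0, 0]]
    - [[60, 0, -103], [0, 0, 0]]
    - [[82, 0, -141], [0, 0, 0]]
    - [[82, 0, -141], [0, 0, 0]]
    - [[82, 0, -141], [0, 0, 0]]

```text
clock: 19.15
position: [614.4, -14.0, 38.3]
ee_rot: [-0.602, 0.621, 0.349, 0.361]
contact_force: [0.1, 0.6, -0.4]
gripper_width: 0.2
grasp_force: 0.0
```

```bash
python3 -c "
from h import *
for t in ((0,-145,180),(-170,-190,240)): print(rel(L(*t),down(178.07,60)))"
```

```text
(array([-121.9,   -1. ,  -72.2]), array([0.001, 0.004, 0.001]))
(array([-151.8,  169. , -140.9]), array([0.001, 0.004, 0.001]))
```

Request:
jog_arm:
  offsets:
    - [[-40, 0, -24], [0, 0, 0]]
    - [[-80, 0, -48], [0, 0, 0]]
    - [[-122, 0, -72], [0, 0, 0]]
    - [[-140, 50, -110], [0, 0, 0]]
    - [[-152, 100, -141], [0, 0, 0]]
    - [[-152, 169, -141], [0, 0, 0]]
    - [[-152, 169, -141], [0, 0, 0]]
    - [[-152, 169, -141], [0, 0, 0]]

```text
clock: 19.95
position: [439.7, -53.6, 241.7]
ee_rot: [-0.603, 0.621, 0.35, 0.36]
contact_force: [1.3, 0.3, 0.5]
gripper_width: -0.4
grasp_force: 0.0
```

```bash
python3 - <<'E'
from h import *
t=arm.get_image("top").astype(int);b,g,r=t[...,0],t[...,1],t[...,2]
m=((b-g>8)&(r-g>2)).astype(np.uint8)
n,_,st,ce=cv2.connectedComponentsWithStats(m)
C=[x for x,q in zip(ce[1:],st[1:]) if q[4]>12];P=ray("top",C,74)
for p in P: print("loader",((p-O)@EX).round(1),((p-O)@EY).round(1))
# sample brightness down the ledge, along loader y, at leaf top height, for the two leaves
for n in("top","scene"):
    im=arm.get_image(n).astype(int);c=arm.get_calibration(n);Rm=cv2.Rodrigues(c["rvec"])[0]
    for x in(-24,-16,-8,8,16,24):
        row=[]
        for y in range(-9,37,3):
            q=c["K"]@(Rm@L(x,y,77)+c["tvec"].ravel());u,v=(q[:2]/q[2]).round().astype(int);row.append(int(im[v,u].sum()//3))
        print(n,x,row)
E
```

```text
loader -1.0 132.2
loader -0.9 112.0
loader -0.4 92.4
loader -80.5 -345.9
top -24 [34, 33, 33, 37, 73, 82, 81, 71, 71, 72, 76, 77, 78, 78, 71, 69]
top -16 [33, 32, 32, 38, 56, 74, 72, 71, 72, 74, 78, 79, 79, 80, 82, 87]
top -8 [33, 32, 33, 42, 61, 74, 71, 71, 71, 74, 78, 79, 79, 83, 90, 97]
top 8 [33, 32, 33, 36, 75, 88, 90, 90, 90, 89, 90, 92, 90, 90, 93, 95]
top 16 [38, 33, 32, 37, 57, 83, 83, 83, 83, 78, 74, 72, 71, 71, 71, 71]
top 24 [50, 44, 39, 43, 62, 84, 84, 85, 84, 85, 85, 83, 80, 74, 73, 70]
scene -24 [48, 47, 45, 60, 88, 94, 93, 93, 95, 94, 95, 95, 95, 93, 84, 71]
scene -16 [48, 45, 36, 42, 86, 94, 93, 94, 94, 93, 94, 94, 95, 78, 69, 66]
scene -8 [48, 36, 25, 56, 80, 96, 95, 95, 94, 94, 93, 92, 74, 69, 70, 69]
scene 8 [32, 29, 33, 61, 83, 94, 93, 95, 95, 91, 79, 71, 71, 80, 80, 85]
scene 16 [28, 27, 25, 47, 89, 94, 95, 89, 89, 75, 69, 73, 80, 97, 100, 98]
scene 24 [27, 28, 28, 45, 117, 139, 138, 137, 139, 136, 135, 137, 133, 139, 102, 84]
```

No pictures are left to view, so I'll compare the gate region numerically with the opening pictures, where the leaves were shut, and with s5, where they were open.

```bash
python3 - <<'E'
from h import *
for n in("top","scene"):
    now=arm.get_image(n);c=arm.get_calibration(n);Rm=cv2.Rodrigues(c["rvec"])[0]
    ini=cv2.resize(cv2.imread(f"pics/{n}0.png"),(512,384),interpolation=cv2.INTER_AREA)
    pr=lambda p:(lambda q:q[:2]/q[2])(c["K"]@(Rm@p+c["tvec"].ravel()))
    f=lambda a:cv2.GaussianBlur(a,(3,3),0).mean(2)
    d=f(now)-f(ini)
    op=None
    if n=="scene":
        s5=cv2.resize(cv2.imread("pics/s5.png"),(150,150),interpolation=cv2.INTER_AREA)
        e=np.zeros((384,512));e[130:280,330:480]=f(s5)/1.7-f(ini)[130:280,330:480];op=e
    for z in(50,77):
      for x in(-24,-12,0,12,24):
        P=[np.round(pr(L(x,y,z))).astype(int) for y in range(2,36,3)]
        print(n,z,x,[int(d[v,u]) for u,v in P], "open:",[int(op[v,u]) for u,v in P] if op is not None else "")
    m=np.abs(d)>12
    k,_,st,ce=cv2.connectedComponentsWithStats(m.astype(np.uint8))
    print(n,[(s.tolist(),ce[i].round().tolist()) for i,s in enumerate(st) if i and s[4]>25])
E
```

```text
top 50 -24 [4, 4, 7, 11, 17, 16, 16, 16, 16, 15, 16, 17] open: 
top 50 -12 [3, 3, 4, 9, 9, 8, 9, 10, 12, 15, 16, 16] open: 
top 50 0 [3, 3, 5, 8, 9, 9, 8, 8, 12, 14, 16, 16] open: 
top 50 12 [4, 4, 6, 9, 10, 10, 11, 11, 11, 11, 12, 11] open: 
top 50 24 [4, 4, 5, 9, 10, 10, 10, 10, 9, 9, 9, 9] open: 
top 77 -24 [6, 11, 10, 9, 9, 10, 12, 14, 14, 12, 10, 7] open: 
top 77 -12 [7, 8, 9, 8, 9, 10, 15, 16, 16, 17, 26, 31] open: 
top 77 0 [5, 8, 8, 8, 9, 9, 11, 16, 15, 17, 20, 35] open: 
top 77 12 [6, 9, 10, 10, 10, 10, 10, 11, 11, 10, 9, 9] open: 
top 77 24 [8, 10, 11, 10, 10, 10, 10, 10, 10, 10, 9, 9] open: 
top [([0, 21, 512, 363, 128452], [272.0, 218.0]), ([380, 33, 22, 21, 202], [388.0, 45.0]), ([414, 33, 22, 20, 177], [421.0, 44.0]), ([448, 32, 22, 21, 170], [456.0, 44.0]), ([345, 35, 23, 19, 203], [355.0, 46.0]), ([61, 125, 15, 14, 75], [67.0, 133.0]), ([118, 158, 19, 62, 850], [127.0, 191.0]), ([148, 177, 31, 3, 79], [162.0, 178.0]), ([338, 206, 28, 58, 722], [351.0, 235.0]), ([308, 236, 6, 6, 29], [311.0, 238.0]), ([313, 273, 23, 41, 113], [323.0, 292.0]), ([326, 278, 25, 25, 309], 
[... 1028 characters left out ...]
8, 18]
scene [([148, 0, 71, 18, 1021], [182.0, 8.0]), ([305, 0, 13, 4, 36], [310.0, 1.0]), ([345, 0, 26, 21, 369], [359.0, 10.0]), ([332, 2, 10, 6, 36], [337.0, 4.0]), ([286, 7, 57, 59, 1822], [314.0, 38.0]), ([219, 14, 13, 5, 56], [225.0, 16.0]), ([138, 16, 16, 7, 82], [146.0, 18.0]), ([111, 16, 363, 188, 17032], [266.0, 104.0]), ([345, 30, 18, 5, 67], [353.0, 32.0]), ([284, 32, 11, 18, 94], [288.0, 42.0]), ([293, 74, 7, 6, 30], [296.0, 77.0]), ([261, 135, 11, 9, 59], [266.0, 139.0]), ([332, 173, 12, 36, 272], [337.0, 189.0]), ([300, 190, 31, 23, 255], [309.0, 203.0]), ([330, 214, 10, 17, 118], [335.0, 221.0]), ([403, 227, 9, 11, 56], [407.0, 231.0]), ([331, 231, 8, 9, 59], [335.0, 235.0])]
```

The scene view of the gate matches its initial, shut state uniformly over both leaves. The open-state picture differed strongly there. The rack is inside with its tail at about +37 mm, and nothing is being touched, so I'm handing in.

```bash
python3 -c "
from bench import arm
print(arm.job_done())"
```

```text
the job is handed in; nothing more can be done
None
```

I swung the lever fully over, then stood the full rack in the lane and pushed it upright through the gate until its tail was about 37 mm inside; image comparison shows both leaves shut behind it, the arm is clear, and I handed the job in at about 20 s.

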